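# Clamp the lid onto the mini brewing keg

## Robot

A 6-joint arm with a two-finger parallel gripper is mounted at the origin on the work surface; the furniture and walls round the work are solid. World frame = base frame: x ahead of the robot, y to its left, z up, the work surface at z = 0. Lengths are in m, angles in degrees, forces in N, time in s.
With the tool pointing down it reaches from about 0.375 to 0.9 m from the base axis. Payload 3.1 kg.
Tool frame: the origin (TCP) lies on the centre line of the jaws, within the pads' length; the fingertips stand 17 mm ahead of it and the grasp point (between the pads) lies 2 mm behind it; z points along the fingers, y is the line along which they close (so a half turn about z gives the same grasp; the last joint's range is limited). The gripper opens to 87 mm and grips with 3 to 60 N. Pads are 19 mm wide; open, the fingers measure 117 mm over their backs; the gripper's body (75 mm by 190 mm) begins 51 mm behind the grasp point.
Start: joints at [-85.571, 30.224, 82.088, -0, 67.689, -10.227], TCP at [0.158, -0.605, 0.24] pointing down, gripper open.
Joint ranges: [-176.69, 176.69], [-43.24, 126.21], [12.49, 139.97], [-82, 262], [0, 151.66], [-163.58, 163.58]. Speed limits (degrees/s): [159.86, 159.86, 180, 180, 180, 180].

## Interface

Orientations are given as a 3x3 rotation matrix whose columns are the frame's x, y, z axes.
In Python, from rig import bot, imaging, finder gives the robot as it stands. The module is installed in compiled form; this text tells all that it offers.
- The arm moves only by the tool play_rows, never from a script. Its argument "motion" is a list that holds one entry, the list of rows, each a list of 6 numbers: the shift along the tool's x, y, z in m, then the turn, a rotation vector about the tool's x, y, z in degrees. In form: [[[dx, dy, dz, wx, wy, wz], ...]]. A call has 1 to 8 rows; each row is the pose to reach, as a shift and turn from the pose commanded when the call began, along the tool's axes at that moment; what a row does not reach only later rows make up. A row lasts 1/12 s, in which the tool goes at most 41.7 mm and 7.16 degrees, less where a joint would pass 70% of its speed; a pose out of reach is approached as far as the arm can. A call with a gripper value outside its range is refused whole. "fingers" is the finger opening in m, from 0 to 0.087, set as the call begins (left out, the last holds). The fingers move at their own pace and stop on an object; the grip force is fixed at half the most. Time passes only in rows, so rows that repeat a pose let the fingers close. It gives the time, the measured TCP pose, the force, the opening and the grip force at its end, in the units of the state.
- bot.read_state(): the state, without advancing time (a new reading comes with each control period).
- imaging.capture(name): name is "scene" or "top"; returns a dict with "frame" (400x640x3 uint8, red, green, blue), "camera_matrix" (3x3 intrinsics, pixels), "R" (3x3) and "t" (3): a world point X has camera coordinates R X + t. Camera axes: x right, y down, z forward; pixel columns grow to the right and rows downward; lengths in m; the calibration is good to about 2 mm. A picture is of the moment at which its call begins. There is no depth.
- bot.hand_in(): hands the job in; it is judged then, once.
Trained networks look in the newest picture that a camera, given by its name, has taken for a name from the list of things; names that differ only in an ending like _2 or _b are one class to them, and where a whole thing is asked for, a point or a joint stands for the part that bears it (a point fixed in the world has none). Each returns a list of dicts, best first, with "confidence" (0 to 1); they miss things now and then, are a little off and sometimes report something else, mostly with a low value. They report only what shows in the picture. A call takes as long as a camera call. They do not tell look-alikes from the thing itself.
- finder.recognise(camera, name): "at" ([x, y, z] in m, in world coordinates, good to about 4 mm: the middle of the surface that is visible of it).
- finder.outline_of(camera, name): "pixels" (400x640 bool, what is visible of it).
The state is a dict: "time_s": time; "joint_positions": joint angles; "qvel": joint speeds; "tau": joint torques, N m; "position": TCP position; "tcp_rot": TCP orientation; "force": force on the tool from outside, world axes, zero at the start; "moment": the same for the moment, N m; "opening": opening from 0.0 (shut) to 1.0 (fully open); "grasp_force": force on a finger pad.
Only numpy, scipy, OpenCV 4.12 (cv2) and the standard library are available. Lean on these libraries where they do the work, as an engineer would, in place of code of your own. Each camera call takes 0.05 s, during which the arm holds its last target. There are 200 camera calls.

## Task

Close the small steel brewing keg: set its lid on the gasket and slide it back until it stops under the fixed half of the clamp ring, then swing the hinged half of the ring round both flanges until it bears on the lid. Finally draw the red-knobbed lever round so that its hook takes the ring's pin, and pull it up firm, to a push of about 10 newtons at its knob and no more: gaskets differ in thickness, so feel for it. Never push on the keg, ring or lever with more than 25 newtons, and leave everything else standing where it is.

Things in the scene. Friction and masses are not known exactly. Their poses are not given: they have to be found in the camera images.
- keg: Steel brewing keg, 130 mm wide, fixed on the worktop. Origin: centre of its underside, z up its axis; front -x (small tap low down) roughly faces the robot, +y is its left. Body to 76 mm height, shoulder to 100, neck with a 72 mm flange to 123.5, gasket on top. The clamp ring round the flanges is 88 mm wide, heights 113 to 137 mm; its fixed half covers the keg's back (+x), -68 to 68 degrees.
- gasket: White silicone ring, 70 mm wide, fixed on the neck flange. Origin: centre of its top face, on the keg's axis, 124.5 to 127 mm above the worktop; gaskets differ by up to 2.2 mm in thickness. Slippery and springy: 30 N squeezes it by 0.2 mm.
- fixed_lip (a point): Inner edge of the fixed half's upper lip at the keg's back, 33 mm behind the axis, 134 mm high. The lip bars lowering the lid on the axis: lower it 15 mm in front (keg's -x) of the axis, clear of the lip, then slide it to +x. It stops with its bevel under the lip, its axis 0 to 5 mm in front of the keg's (4 N is enough).
- lid: Round steel lid, 0.4 kg, standing on the worktop at first. Origin: centre of its flat underside, z up. Flange 72 mm wide, 7 mm thick, upper edge bevelled at 45 degrees (radius 36 mm at 2 mm height, 31 at 7); low dome to 15.5 mm; then a black round knob, 30 mm wide, from 19 to 42 mm height. Grip the knob from above, fingertips no lower than 18 mm over the underside.
- ring_hinge (a point): Upright hinge pin of the ring's swinging half, at (0, 52) mm in the keg's frame, 126 mm high.
- ring (a joint): Angle of the ring's swinging half, rad: 0 = closed as drawn, grows as it opens to the keg's front and left (clockwise from above); 1.15 to 1.65 at first, stop at 1.9. Light (about 1 N at its knob), stays where left. Pushed with 6 to 8 N at its knob it bears on the lid at -0.01 to 0.13, depending on the gasket; the lever draws in the rest.
- ring_knob (a point): Middle of the black upright finger knob near the free end of the ring's swinging half: 15 mm in diameter, 140 to 166 mm above the worktop. Ring at 0: at (-36, -33) mm in the keg's frame, 92 mm from the hinge. Push it from outside, square to the line from the hinge.
- catch_pin (a point): Middle of the steel catch pin standing on the free end of the swinging half, 8 mm in diameter, 136 to 152 mm above the worktop. Ring at 0: at (-2, -58) mm in the keg's frame.
- lever_pivot (a point): Upright pivot of the cam lever, on the fixed half, at (20, -62) mm in the keg's frame. Beyond the pivot the lever carries a spiral hook, 138 to 147 mm above the worktop, that passes outside the catch pin, meets it at a lever angle of 1.3 to 2.4 and draws it to the pivot by some 15 mm per rad.
- lever (a joint): Angle of the cam lever, rad; grows as it closes, clockwise from above; 0.3 to 0.7 at first, stop at 2.56. The handle points to (0.087 - angle) rad in the keg's frame (0 = +x, counter-clockwise positive). Free (about 1 N at its knob) until the hook meets the pin; then the push rises to 10 N within 0.1 to 0.3 rad, at an angle of 1.4 to 2.5 depending on the gasket. Friction holds it there.
- lever_knob (a point): Middle of the upright red knob at the lever's end: 17 mm in diameter, 149 to 173 mm above the worktop, the handle (15 mm wide) below it; 60 mm from the pivot. Push it square to the handle, clockwise about the pivot; at first its free side is the one towards the keg's back.
- beaker: Green glazed beaker, 76 mm wide, 82 mm high; origin in its underside. Leave it alone.
- jar: Jam jar with a yellow lid, 71 mm wide, 110 mm high; origin in its underside. Leave it alone.
- timer: Round green and white kitchen timer, 54 mm wide, 41 mm high; origin in its underside. Leave it alone.
Not all that is in view belongs to the job. Leave any purple look-alike of the lid alone.

How it is judged (in metres and radians):
On the way, in this order (a step that is already met when the one before it is completed fails the run):
1. the lid sits flat on the gasket, slid back under the fixed half of the ring, while the hinged half is still open (horizontal distance between lid and gasket below 0.008 m and z of lid in the frame of gasket between -0.003 and 0.003 m and value of joint ring above 0.5 rad and angle between lid's own z axis and vertical below 0.06 rad), for 0.2 s.
2. the hinged half is swung round until it bears on the lid (horizontal distance between lid and gasket below 0.008 m and z of lid in the frame of gasket between -0.003 and 0.003 m and value of joint ring below 0.14 rad), for 0.2 s.
At the end, for the whole second after the job is handed in: The lid lies flat on the gasket (within 8 mm of the keg's axis, tilt under 0.05 rad), the ring reads under 0.12 rad, the lever reads over 1.35 rad and stays put, and the lid is pressed on the gasket with 20 to 52 N (horizontal distance between lid and gasket below 0.008 m and z of lid in the frame of gasket between -0.003 and 0.003 m and angle between lid's own z axis and vertical below 0.05 rad and value of joint ring below 0.12 rad and value of joint lever above 1.35 rad and contact force between lid and gasket between 20 and 52 N and velocity of joint lever below 0.05 rad/s); the robot touches nothing.
It fails at once if the robot pushes on the keg, its ring or its lever with more than 25 N (contact force between any of the fingers, the arm and keg above 25 N).
It fails at once if the gasket is crushed (more than 75 N between lid and gasket) (contact force between lid and gasket above 75 N).
It fails at once if the beaker, the jar or the timer is knocked over or shifted by more than 20 mm (distance of any of beaker, jar, timer from where it was at the start of the episode above 0.02 m or angle between any of beaker, jar, timer's own z axis and vertical above 0.3 rad).
It also fails if it takes over 72 s, if anything falls off the work surface, if the arm or the gripper's body presses on something with over 40 N, if the wrist force passes 120 N, or if a joint passes its speed limit or range.

## Working session

There is one attempt and no reset: what is moved stays moved. The work goes in short steps, Python scripts to look and compute and a tool call to move; the robot and the scene stay as the last step left them, time stands still between calls to the robot, and variables do not carry over. Pictures are saved under pics/ and viewed, at most 10 in all, crops included, and the job is handed in when it is done.

Besides the shell and the picture viewer there is one more tool, called after "Emit:" as name(argument=value, ...) on one line, values as JSON. play_rows: Moves the arm, as the interface text tells. Its arguments: {"type":"object","properties":{"motion":{"type":"array"},"fingers":{"type":"number"}},"required":["motion"]}

```bash
mkdir -p pics
cat > h.py <<'E'
from rig import bot, imaging, finder
import numpy as np, cv2
def snap(n,f=None):
    c=imaging.capture(n)
    if f: cv2.imwrite('pics/'+f,c['frame'][...,::-1])
    return c
def ray(c,uv,z):
    K,R,t=c['camera_matrix'],c['R'],c['t']
    o=-R.T@t; d=R.T@np.linalg.solve(K,[uv[0],uv[1],1]); return o+d*(z-o[2])/d[2]
def proj(c,X):
    p=c['camera_matrix']@(c['R']@np.array(X)+c['t']); return p[:2]/p[2]
E
python3 - <<'E'
from h import *
np.set_printoptions(precision=4,suppress=True)
for n in('scene','top'):
    c=snap(n,n+'0.png'); print(n,'cam',-c['R'].T@c['t'],c['camera_matrix'][0,0])
    for k in 'keg gasket lid ring ring_knob ring_hinge catch_pin lever lever_knob lever_pivot fixed_lip beaker jar timer'.split():
        try: print(k,[(np.round(d['at'],4).tolist(),round(d['confidence'],2),np.round(proj(c,d['at'])).tolist()) for d in finder.recognise(n,k)][:3])
        except Exception as e: print(k,e)
print(bot.read_state())
E
```

```text
scene cam [-0.1685  0.3723  0.8541] 362.1413963293775
keg [([0.5159, 0.0215, 0.1054], 0.89, [304.0, 216.0])]
gasket [([0.5531, 0.0043, 0.128], 0.56, [303.0, 201.0]), ([0.515, 0.0246, 0.0989], 0.18, [303.0, 218.0])]
lid [([0.5814, -0.158, 0.0107], 0.61, [342.0, 206.0])]
ring []
ring_knob [([0.4722, 0.0754, 0.1353], 0.74, [294.0, 225.0])]
ring_hinge [([0.5156, 0.0202, 0.1007], 0.96, [304.0, 217.0])]
catch_pin [([0.4667, 0.0753, 0.1387], 0.78, [295.0, 225.0]), ([0.5564, 0.0038, 0.125], 0.48, [303.0, 201.0])]
lever [([0.577, -0.0788, 0.1504], 0.46, [323.0, 182.0])]
lever_knob [([0.5573, 0.0027, 0.1287], 0.59, [303.0, 200.0]), ([0.5754, -0.0794, 0.1452], 0.46, [323.0, 184.0])]
lever_pivot [([0.517, 0.0179, 0.0955], 0.63, [305.0, 218.0])]
fixed_lip [([0.5181, 0.0212, 0.0972], 0.85, [304.0, 217.0])]
beaker [([0.4865, 0.3154, 0.0535], 0.6, [213.0, 274.0])]
jar [([0.643, 0.2624, 0.0799], 0.75, [213.0, 224.0])]
timer [([0.6258, -0.2581, 0.0322], 0.62, [359.0, 185.0])]
top cam [ 0.4741 -0.0189  1.069 ] 380.3555813491052
keg [([0.539, 0.0083, 0.0976], 0.69, [300.0, 183.0]), ([0.6559, 0.2508, 0.1
[... 950 characters left out ...]
.1066], 0.68, [205.0, 138.0])]
timer [([0.6307, -0.2611, 0.0322], 0.67, [399.0, 151.0]), ([0.5402, 0.0054, 0.0971], 0.61, [301.0, 183.0])]
{'time_s': 1.5, 'joint_positions': array([-85.5713,  30.2227,  82.0857,   0.0001,  67.6892, -10.2275]), 'qvel': array([ 0.04  ,  0.083 , -0.0085, -0.0553, -0.0098, -0.005 ]), 'tau': array([  0.0015, -44.0005, -17.6977,   0.0635,   0.0506,  -0.    ]), 'position': array([ 0.1582, -0.6047,  0.2396]), 'tcp_rot': array([[ 0.9675,  0.253 ,  0.    ],
       [ 0.253 , -0.9675, -0.    ],
       [-0.    ,  0.    , -1.    ]]), 'force': array([ 0.4231,  0.594 , -0.2327]), 'moment': array([ 0.0521, -0.0434,  0.0276]), 'grasp_force': 0.0, 'opening': 0.9974098491264882}
```

Run:
```python
import cv2
a=cv2.imread('pics/top0.png'); 
cv2.imwrite('pics/v1.png',cv2.resize(a[110:290,230:470],(800,600),interpolation=cv2.INTER_CUBIC))
b=cv2.imread('pics/scene0.png')
cv2.imwrite('pics/v2.png',cv2.resize(b[140:275,250:430],(800,600),interpolation=cv2.INTER_CUBIC))
```

```text
(no output)
```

View pics/v1.png

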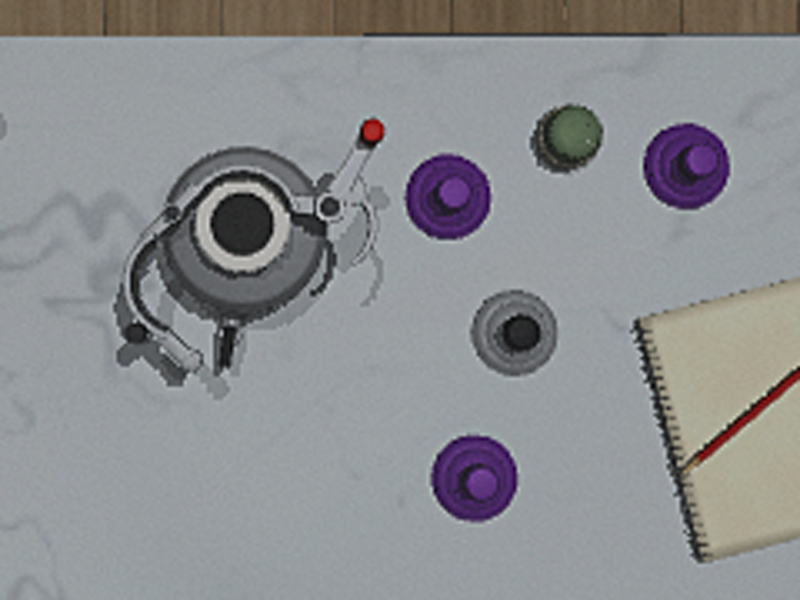

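View pics/v2.png

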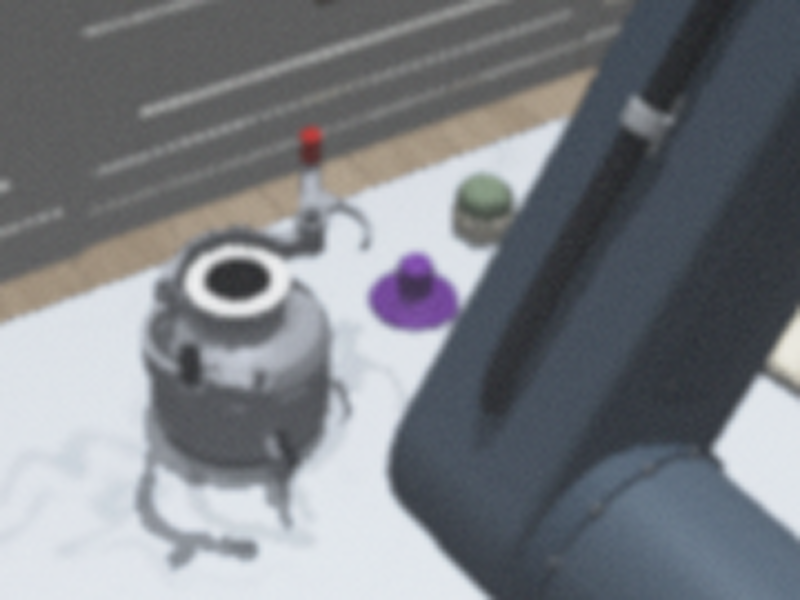

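The top crop shows the open keg at (241,223), and its ring is open with the black knob at (135,332). The lever's red knob is at (372,131). There are four lid-like things: three purple, at (448,196), (687,166) and (474,478), and one bare steel with a black knob at (514,332). The steel one fits the description, so it is the lid. The scene view confirms the keg and lever, but the arm hides the lid.

Run:
```python
from h import *
np.set_printoptions(precision=4,suppress=True)
c=snap('top'); f=c['frame'].astype(int); cr=lambda u,v:(230+u*.3-.35,110+v*.3-.35)
# gasket: white disc
hsv=cv2.cvtColor(c['frame'],cv2.COLOR_RGB2HSV)
def cen(mask,uv,r):
    vv,uu=np.mgrid[:400,:640]; m=mask&((uu-uv[0])**2+(vv-uv[1])**2<r*r)
    return np.array([uu[m].mean(),vv[m].mean()]),m.sum()
g=cr(241,223)
m=finder.outline_of('top','gasket')[0]['pixels'].astype(np.uint8)
cs=max(cv2.findContours(m,cv2.RETR_EXTERNAL,cv2.CHAIN_APPROX_NONE)[0],key=len)
(ec,er)=cv2.minEnclosingCircle(cs); print('gasket circ',ec,er,cv2.fitEllipse(cs)[:2])
G=ray(c,cv2.fitEllipse(cs)[0],.127); print('G',G)
print('hinge',ray(c,cr(172,213),.137)-G); print('pivot',ray(c,cr(330,207),.15)-G)
tap=ray(c,cr(226,345),.04)-G; print('tap',tap)
red=(f[...,0]-f[...,1]>60); p,n=cen(red,cr(372,131),8); R=ray(c,p,.168); print('red',p,n,R,R-G)
dark=(f.max(2)<75); p,n=cen(dark,cr(135,332),6); B=ray(c,p,.160); print('ringknob',p,n,B,B-G)
p,n=cen(dark,cr(521,332),8); print('lidknob',p,n,ray(c,p,.038))
print('lid flange',ray(c,cr(514.5,333),.003))
for d in finder.recognise('top','lid'): print(d['at'],d['confidence'])
```

```text
gasket circ (302.220458984375, 177.35928344726562) 14.966764450073242 ((302.2735900878906, 177.17430114746094), (27.723539352416992, 28.41995620727539))
G [0.5524 0.0019 0.127 ]
hinge [0.0081 0.0514 0.01  ]
pivot [ 0.0112 -0.0644  0.023 ]
tap [-0.0902  0.015  -0.087 ]
red [341.5 148.5] 32 [ 0.6171 -0.0923  0.168 ] [ 0.0648 -0.0942  0.041 ]
ringknob [270.7826 209.2391] 46 [0.473  0.0764 0.16  ] [-0.0794  0.0746  0.033 ]
lidknob [385.0902 209.9016] 122 [ 0.4707 -0.2205  0.038 ]
lid flange [ 0.4715 -0.2243  0.003 ]
[0.5843, -0.1642, 0.0113] 0.89
[0.349, -0.1861, 0.0107] 0.74
[0.4701, -0.227, 0.0093] 0.73
[0.5782, -0.0795, 0.1472] 0.63
[0.6107, -0.3646, 0.0057] 0.61
```

Emit:
play_rows(motion=[[[0.2,-0.145,0.0,0,0,7],[0.2,-0.145,0.0,0,0,14],[0.2,-0.145,0.0,0,0,21],[0.2,-0.145,0.0,0,0,23.65],[0.2,-0.145,0.0,0,0,23.65],[0.2,-0.145,0.0,0,0,23.65],[0.2,-0.145,0.0,0,0,23.65],[0.2,-0.145,0.0,0,0,23.65]]], fingers=0.087)

```text
time_s: 2.32
position: [0.3162, -0.4121, 0.2398]
tcp_rot: [[0.988, -0.152, -0.0], [-0.152, -0.988, -0.0], [-0.0, 0.0, -1.0]]
force: [-0.7, -0.8, -0.2]
opening: 1.002
grasp_force: 0.0
```

```bash
cat >> h.py <<'E'
np.set_printoptions(precision=4,suppress=True)
G=np.array([.5523,.0019,0]); Y=np.radians(-9)
A=np.array([[np.cos(Y),-np.sin(Y),0],[np.sin(Y),np.cos(Y),0],[0,0,1]])
def loc(p): return A.T@(np.array(p)-G)
def wor(l): return G+A@np.array(l)
def to(target):
    s=bot.read_state(); d=s['tcp_rot'].T@(np.array(target)-s['position'])
    x=s['tcp_rot'][:,0]; print('t',s['time_s'],'pos',s['position'],'loc',loc(s['position']),'yaw',np.degrees(np.arctan2(x[1],x[0])),'tilt',s['tcp_rot'][:,2],'F',s['force'],'Floc',A.T@s['force'],'\n shift',d); return s
E
python3 -c "
from h import *
to([.4712,-.2235,.2]); print(bot.read_state()['joint_positions'])"
```

```text
t 2.3167 pos [ 0.3162 -0.4121  0.2398] loc [-0.1685 -0.4458  0.2398] yaw -8.752717973641891 tilt [-0.0001 -0.0002 -1.    ] F [-0.7109 -0.8307 -0.1903] Floc [-0.5722 -0.9317 -0.1903] 
 shift [ 0.1246 -0.21    0.0398]
[-64.836   22.0905  97.1184  -0.0142  60.7832  33.9236]
```

Emit:
play_rows(motion=[[[0.1246,-0.21,0.04,0,0,0],[0.1246,-0.21,0.04,0,0,0],[0.1246,-0.21,0.04,0,0,0],[0.1246,-0.21,0.04,0,0,0],[0.1246,-0.21,0.04,0,0,0],[0.1246,-0.21,0.04,0,0,0],[0.1246,-0.21,0.04,0,0,0],[0.1246,-0.21,0.04,0,0,0]]])

```text
time_s: 2.98
position: [0.4718, -0.2257, 0.1992]
tcp_rot: [[0.988, -0.153, -0.0], [-0.153, -0.988, -0.001], [-0.0, 0.001, -1.0]]
force: [-0.3, -0.3, -0.5]
opening: 0.997
grasp_force: 0.0
```

```bash
python3 -c "
from h import *
to([.4712,-.2235,.037])
c=snap('scene','s1.png')
print([(d['at'],d['confidence'],proj(c,d['at'])) for d in finder.recognise('scene','lid')])
print(proj(c,[.4712,-.2235,.042]))
print([(d['at'],d['confidence']) for d in finder.recognise('scene','gasket')])
for X in (wor([0,0,.127]),wor([0,52,0.137])): print(proj(c,X))
a=c['frame'][...,::-1]; u,v=map(int,proj(c,[.5,-.1,.1])); print(u,v)
cv2.imwrite('pics/v3.png',cv2.resize(a[v-68:v+67,u-90:u+90],(800,600),interpolation=cv2.INTER_CUBIC))
"
```

```text
t 2.9833 pos [ 0.4718 -0.2257  0.1992] loc [-0.0439 -0.2374  0.1992] yaw -8.821251346082441 tilt [-0.0002 -0.0005 -1.    ] F [-0.275  -0.279  -0.4952] Floc [-0.2279 -0.3186 -0.4952] 
 shift [-0.0009 -0.0021  0.1622]
[([0.3452, -0.1795, 0.0101], 0.9, array([389.6055, 249.4812])), ([0.6051, -0.3571, 0.0111], 0.61, array([383.4399, 183.9229])), ([0.465, -0.215, 0.0128], 0.5, array([375.3535, 220.5184]))]
[377.2825 212.0623]
[([0.5599, 0.0112, 0.1261], 0.62)]
[303.7994 201.1758]
[1642.6119 -135.1401]
341 206
```

View pics/v3.png

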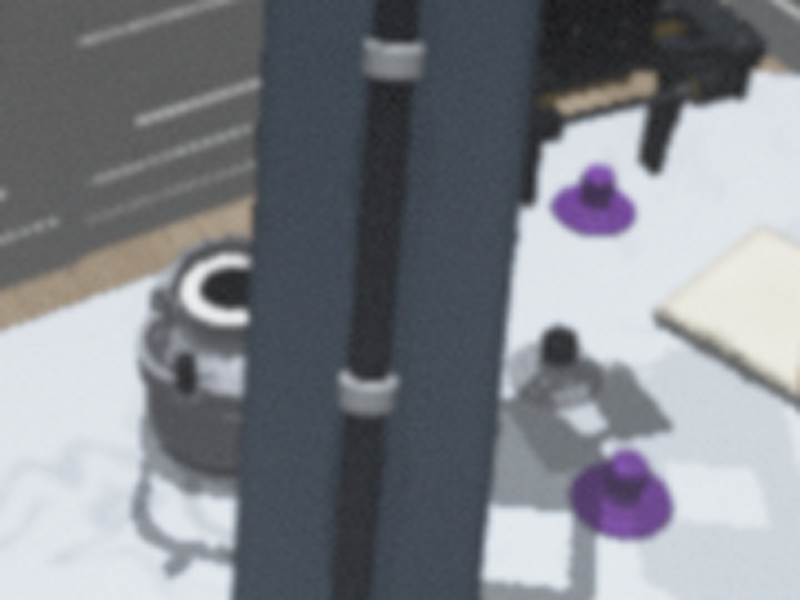

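The steel lid's black knob shows at (560,340) in this crop, within about 1.5 px of my estimate. I'll descend and grip it.

Emit:
play_rows(motion=[[[-0.001,-0.002,0.04,0,0,0],[-0.001,-0.002,0.08,0,0,0],[-0.001,-0.002,0.11,0,0,0],[-0.001,-0.002,0.135,0,0,0],[-0.001,-0.002,0.15,0,0,0],[-0.001,-0.002,0.157,0,0,0],[-0.001,-0.002,0.161,0,0,0],[-0.001,-0.002,0.162,0,0,0]]])

```text
time_s: 3.8
position: [0.47, -0.225, 0.0375]
tcp_rot: [[0.987, -0.158, 0.0], [-0.158, -0.987, -0.0], [0.0, 0.0, -1.0]]
force: [0.5, 0.3, -0.3]
opening: 1.0
grasp_force: 0.0
```

Emit:
play_rows(motion=[[[0,0,0,0,0,0],[0,0,0,0,0,0],[0,0,0,0,0,0],[0,0,0,0,0,0],[0,0,0,0,0,0],[0,0,0,0,0,0],[0,0,0,0,0,0],[0,0,0,0,0,0]]], fingers=0.0)

```text
time_s: 4.47
position: [0.4702, -0.2236, 0.0376]
tcp_rot: [[0.988, -0.156, 0.0], [-0.156, -0.988, -0.0], [0.0, 0.0, -1.0]]
force: [0.1, -0.4, -0.0]
opening: 0.481
grasp_force: 0.0
```

Emit:
play_rows(motion=[[[0,0,-0.03,0,0,0],[0,0,-0.06,0,0,0],[0,0,-0.1,0,0,0],[0,0,-0.14,0,0,0],[0,0,-0.18,0,0,0],[0,0,-0.203,0,0,0],[0,0,-0.203,0,0,0],[0,0,-0.203,0,0,0]]])

```text
time_s: 5.13
position: [0.4707, -0.224, 0.2421]
tcp_rot: [[0.988, -0.156, 0.003], [-0.156, -0.988, -0.002], [0.003, 0.002, -1.0]]
force: [-0.4, 0.0, 0.0]
opening: 0.01
grasp_force: 0.0
```

```bash
python3 -c "
from h import *
s=to(wor([-.017,0,.24])); print(s['opening']*87,s['grasp_force'])
c=snap('scene','s2.png'); a=c['frame'][...,::-1]; p=s['position']; u,v=map(int,proj(c,p)); print(u,v, 'knob centre',proj(c,p-[0,0,.006]),'flange c',proj(c,p-[0,0,.035]))
cv2.imwrite('pics/v4.png',cv2.resize(a[v-45:v+45,u-60:u+60],(800,600),interpolation=cv2.INTER_CUBIC))
"
```

```text
t 5.1333 pos [ 0.4707 -0.224   0.2421] loc [-0.0452 -0.2359  0.2421] yaw -8.983064875929392 tilt [ 0.003  -0.0023 -1.    ] F [-0.3855  0.029   0.0017] Floc [-0.3853 -0.0317  0.0017] 
 shift [ 0.0283 -0.2359  0.0017]
0.8821357998185588 0.0
385 161 knob centre [385.0119 163.5955] flange c [383.7732 171.5843]
```

View pics/v4.png

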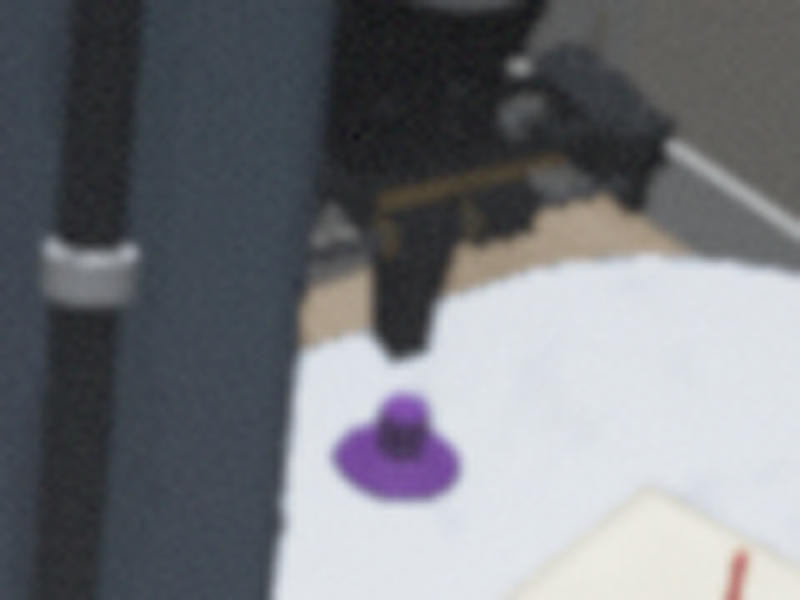

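The fingers were still closing (0.48 open) when I lifted, so the lid stayed behind. I'll reopen, descend again and wait longer for the grip.

Emit:
play_rows(motion=[[[0,0,0,0,0,0],[0,0,0.02,0,0,0],[0,0,0.05,0,0,0],[0,0,0.08,0,0,0],[0,0,0.1,0,0,0],[0,0,0.12,0,0,0],[0,0,0.13,0,0,0],[0,0,0.13,0,0,0]]], fingers=0.06)

```text
time_s: 5.85
position: [0.4679, -0.2221, 0.107]
tcp_rot: [[0.988, -0.156, -0.007], [-0.156, -0.988, 0.005], [-0.007, -0.004, -1.0]]
force: [-0.8, 0.5, 0.8]
opening: 0.527
grasp_force: 0.0
```

Emit:
play_rows(motion=[[[0,0,0,0,0,0],[0,0,0,0,0,0],[0,0,0.02,0,0,0],[0,0,0.045,0,0,0],[0,0,0.06,0,0,0],[0,0,0.07,0,0,0],[0,0,0.074,0,0,0],[0,0,0.0745,0,0,0]]])

```text
time_s: 6.52
position: [0.4704, -0.2238, 0.0362]
tcp_rot: [[0.988, -0.156, 0.0], [-0.156, -0.988, -0.0], [0.0, 0.0, -1.0]]
force: [0.4, -0.8, 0.2]
opening: 0.689
grasp_force: 0.0
```

Emit:
play_rows(motion=[[[0,0,0,0,0,0],[0,0,0,0,0,0],[0,0,0,0,0,0],[0,0,0,0,0,0],[0,0,0,0,0,0],[0,0,0,0,0,0],[0,0,0,0,0,0],[0,0,0,0,0,0]]], fingers=0.0)

```text
time_s: 7.18
position: [0.4703, -0.2236, 0.0365]
tcp_rot: [[0.988, -0.157, 0.0], [-0.157, -0.988, -0.0], [0.0, -0.0, -1.0]]
force: [0.2, 1.1, 4.7]
opening: 0.333
grasp_force: 30.0
```

Emit:
play_rows(motion=[[[0,0,0,0,0,0],[0,0,0,0,0,0],[0,0,0,0,0,0],[0,0,0,0,0,0]]])

```text
time_s: 7.52
position: [0.4703, -0.2236, 0.0364]
tcp_rot: [[0.988, -0.156, 0.0], [-0.156, -0.988, -0.0], [0.0, -0.0, -1.0]]
force: [-0.4, 2.3, 5.4]
opening: 0.338
grasp_force: 30.0
```

Emit:
play_rows(motion=[[[0,0,-0.01,0,0,0],[0,0,-0.03,0,0,0],[0,0,-0.06,0,0,0],[0,0,-0.1,0,0,0],[0,0,-0.14,0,0,0],[0,0,-0.17,0,0,0],[0,0,-0.18,0,0,0],[0,0,-0.18,0,0,0]]])

```text
time_s: 8.18
position: [0.4712, -0.2245, 0.2184]
tcp_rot: [[0.988, -0.156, 0.005], [-0.156, -0.988, -0.004], [0.005, 0.003, -1.0]]
force: [0.0, 0.2, -4.7]
opening: 0.335
grasp_force: 30.0
```

```bash
python3 -c "
from h import *
s=to(wor([-.018,0,.215])); print(s['opening']*87,s['grasp_force'])
"
```

```text
t 8.1833 pos [ 0.4712 -0.2245  0.2184] loc [-0.0447 -0.2363  0.2184] yaw -8.985993563068476 tilt [ 0.0046 -0.0037 -1.    ] F [ 0.027   0.1623 -4.7093] Floc [ 0.0013  0.1645 -4.7093] 
 shift [ 0.0267 -0.2363  0.0029]
29.116713782926595 30.000230027362704
```

Emit:
play_rows(motion=[[[0.003,-0.02,0,0,0,0],[0.007,-0.06,0,0,0,0],[0.012,-0.1,0,0,0,0],[0.017,-0.14,0,0,0,0],[0.022,-0.18,0,0,0,0],[0.026,-0.215,0,0,0,0],[0.027,-0.23,0,0,0,0],[0.027,-0.236,0,0,0,0]]])

```text
time_s: 8.85
position: [0.532, 0.0084, 0.2129]
tcp_rot: [[0.988, -0.153, -0.006], [-0.153, -0.988, 0.002], [-0.007, -0.001, -1.0]]
force: [0.5, -1.0, -3.9]
opening: 0.338
grasp_force: 30.0
```

Emit:
play_rows(motion=[[[0,0,0,0,0,0],[0,0,0,0,0,0],[0,0,0.01,0,0,0],[0,0,0.02,0,0,0],[0,0,0.02,0,0,0]]])

```text
time_s: 9.27
position: [0.5317, 0.0042, 0.1934]
tcp_rot: [[0.987, -0.158, -0.006], [-0.158, -0.987, 0.001], [-0.006, 0.0, -1.0]]
force: [0.4, 0.3, -3.7]
opening: 0.335
grasp_force: 30.0
```

```bash
python3 -c "
from h import *
s=to(wor([-.018,0,.167])); print(s['opening']*87,s['grasp_force'])
c=snap('scene','s3.png'); a=c['frame'][...,::-1]; p=s['position']; u,v=map(int,proj(c,p-[0,0,.05])); print(u,v)
cv2.imwrite('pics/v5.png',cv2.resize(a[v-45:v+45,u-60:u+60],(800,600),interpolation=cv2.INTER_CUBIC))
"
```

```text
t 9.2667 pos [0.5317 0.0042 0.1934] loc [-0.0207 -0.001   0.1934] yaw -9.11946480379979 tilt [-0.0056  0.0009 -1.    ] F [ 0.4415  0.3418 -3.6936] Floc [ 0.3826  0.4067 -3.6936] 
 shift [ 0.0028 -0.001   0.0264]
29.115331679956487 29.999998938292265
306 201
```

View pics/v5.png

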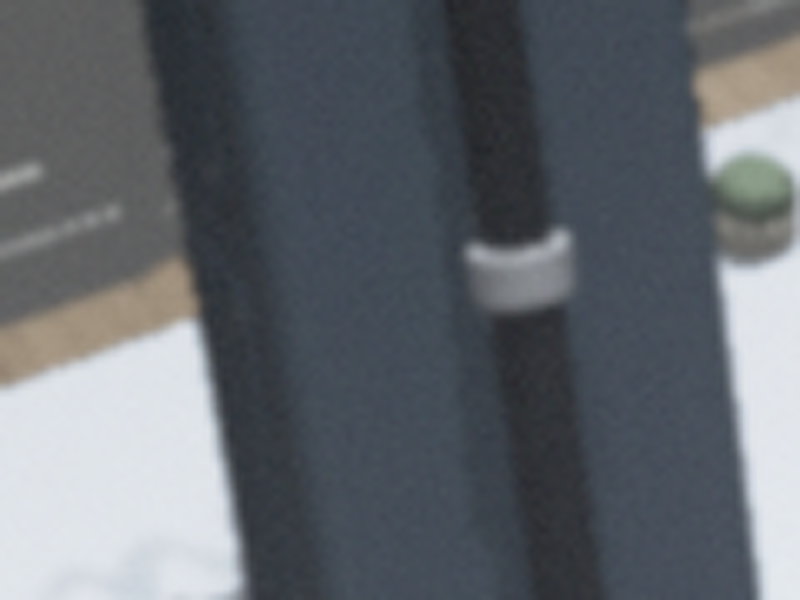

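Emit:
play_rows(motion=[[[0.002,-0.001,0.006,0,0,0],[0.002,-0.001,0.012,0,0,0],[0.002,-0.001,0.017,0,0,0],[0.002,-0.001,0.022,0,0,0],[0.002,-0.001,0.025,0,0,0],[0.002,-0.001,0.026,0,0,0],[0.002,-0.001,0.026,0,0,0]]])

```text
time_s: 9.9
position: [0.5357, 0.006, 0.1697]
tcp_rot: [[0.988, -0.156, -0.001], [-0.156, -0.988, 0.0], [-0.001, -0.0, -1.0]]
force: [0.2, -0.2, -4.1]
opening: 0.336
grasp_force: 30.0
```

Emit:
play_rows(motion=[[[0,0,0.001,0,0,0],[0,0,0.002,0,0,0],[0,0,0.003,0,0,0],[0,0,0.003,0,0,0]]])

```text
time_s: 10.23
position: [0.5359, 0.0059, 0.167]
tcp_rot: [[0.988, -0.156, 0.0], [-0.156, -0.988, -0.0], [0.0, 0.0, -1.0]]
force: [0.2, -0.1, -4.7]
opening: 0.34
grasp_force: 30.0
```

Emit:
play_rows(motion=[[[-0.001,0.001,0.001,0,0,0],[-0.001,0.001,0.002,0,0,0],[-0.001,0.001,0.002,0,0,0]]])

```text
time_s: 10.48
position: [0.5345, 0.005, 0.1649]
tcp_rot: [[0.988, -0.156, -0.0], [-0.156, -0.988, 0.0], [-0.0, -0.0, -1.0]]
force: [0.1, -0.1, -3.6]
opening: 0.334
grasp_force: 30.0
```

Emit:
play_rows(motion=[[[0,0,0.001,0,0,0],[0,0,0.001,0,0,0],[0,0,0.001,0,0,0]]])

```text
time_s: 10.73
position: [0.5347, 0.005, 0.164]
tcp_rot: [[0.988, -0.156, -0.0], [-0.156, -0.988, 0.0], [-0.0, -0.0, -1.0]]
force: [0.2, -0.3, -3.7]
opening: 0.338
grasp_force: 30.0
```

Emit:
play_rows(motion=[[[0,0,0.0005,0,0,0],[0,0,0.0005,0,0,0],[0,0,0.0005,0,0,0]]])

```text
time_s: 10.98
position: [0.5347, 0.005, 0.1635]
tcp_rot: [[0.988, -0.156, -0.0], [-0.156, -0.988, 0.0], [-0.0, -0.0, -1.0]]
force: [0.2, -0.7, -4.1]
opening: 0.331
grasp_force: 30.0
```

Emit:
play_rows(motion=[[[0,0,0.0005,0,0,0],[0,0,0.0005,0,0,0],[0,0,0.0005,0,0,0]]])

```text
time_s: 11.23
position: [0.5347, 0.0051, 0.163]
tcp_rot: [[0.988, -0.156, -0.0], [-0.156, -0.988, 0.0], [-0.0, -0.0, -1.0]]
force: [-0.1, -0.2, -3.9]
opening: 0.337
grasp_force: 30.0
```

Emit:
play_rows(motion=[[[0,0,0.0005,0,0,0],[0,0,0.0005,0,0,0],[0,0,0.0005,0,0,0]]])

```text
time_s: 11.48
position: [0.5347, 0.005, 0.1625]
tcp_rot: [[0.988, -0.156, -0.0], [-0.156, -0.988, 0.0], [-0.0, -0.0, -1.0]]
force: [-0.3, 0.9, -3.2]
opening: 0.334
grasp_force: 30.0
```

Emit:
play_rows(motion=[[[0,0,0.0005,0,0,0],[0,0,0.0005,0,0,0],[0,0,0.0005,0,0,0]]])

```text
time_s: 11.73
position: [0.5349, 0.005, 0.1624]
tcp_rot: [[0.988, -0.156, 0.0], [-0.156, -0.988, -0.0], [0.0, 0.0, -1.0]]
force: [-1.3, -0.1, -0.7]
opening: 0.339
grasp_force: 30.0
```

Contact at TCP z 0.1624, so the gasket top is about 126 mm high. Now I slide the lid back.

Emit:
play_rows(motion=[[[0.002,0,0,0,0,0],[0.004,0,0,0,0,0],[0.006,0,0,0,0,0],[0.008,0,0,0,0,0],[0.01,0,0,0,0,0],[0.011,0,0,0,0,0],[0.011,0,0,0,0,0]]])

```text
time_s: 12.32
position: [0.5464, 0.0032, 0.1624]
tcp_rot: [[0.988, -0.156, 0.001], [-0.156, -0.988, -0.0], [0.001, -0.0, -1.0]]
force: [-0.3, -0.2, 3.2]
opening: 0.335
grasp_force: 30.0
```

Emit:
play_rows(motion=[[[0.001,0,0,0,0,0],[0.002,0,0,0,0,0],[0.002,0,0,0,0,0]]])

```text
time_s: 12.57
position: [0.5478, 0.003, 0.1623]
tcp_rot: [[0.988, -0.156, 0.001], [-0.156, -0.988, -0.0], [0.001, -0.0, -1.0]]
force: [-2.0, 0.5, 4.6]
opening: 0.334
grasp_force: 30.0
```

Emit:
play_rows(motion=[[[0.001,0,0,0,0,0],[0.001,0,0,0,0,0],[0.001,0,0,0,0,0]]])

```text
time_s: 12.82
position: [0.5484, 0.003, 0.1623]
tcp_rot: [[0.988, -0.156, -0.0], [-0.156, -0.988, 0.0], [-0.0, -0.0, -1.0]]
force: [-2.9, 0.8, 6.1]
opening: 0.334
grasp_force: 30.0
```

Emit:
play_rows(motion=[[[0.0005,0,0,0,0,0],[0.0005,0,0,0,0,0],[0.0005,0,0,0,0,0]]])

```text
time_s: 13.07
position: [0.5485, 0.003, 0.1623]
tcp_rot: [[0.988, -0.156, -0.001], [-0.156, -0.988, 0.0], [-0.001, -0.0, -1.0]]
force: [-2.8, 0.4, 5.6]
opening: 0.339
grasp_force: 30.0
```

Emit:
play_rows(motion=[[[0.001,0,0,0,0,0],[0.001,0,0,0,0,0],[0.001,0,0,0,0,0]]])

```text
time_s: 13.32
position: [0.5489, 0.003, 0.1623]
tcp_rot: [[0.988, -0.156, -0.002], [-0.156, -0.988, 0.001], [-0.002, -0.0, -1.0]]
force: [-4.1, 1.2, 7.5]
opening: 0.336
grasp_force: 30.0
```

Emit:
play_rows(motion=[[[0.001,0,0,0,0,0],[0.001,0,0,0,0,0],[0.001,0,0,0,0,0]]])

```text
time_s: 13.57
position: [0.5492, 0.003, 0.1623]
tcp_rot: [[0.988, -0.156, -0.004], [-0.156, -0.988, 0.001], [-0.004, -0.0, -1.0]]
force: [-4.3, 0.6, 8.9]
opening: 0.336
grasp_force: 30.0
```

The lid has stopped about 3 mm in front of the axis, with a 4.3 N push. I'll ease off, release and raise.

Emit:
play_rows(motion=[[[-0.001,0,0,0,0,0],[-0.002,0,0,0,0,0],[-0.002,0,0,0,0,0]]])

```text
time_s: 13.82
position: [0.5491, 0.003, 0.1623]
tcp_rot: [[0.988, -0.157, 0.001], [-0.157, -0.988, 0.0], [0.001, -0.001, -1.0]]
force: [-1.6, 1.3, 4.8]
opening: 0.335
grasp_force: 30.0
```

Emit:
play_rows(motion=[[[0,0,0,0,0,0],[0,0,0,0,0,0],[0,0,0,0,0,0],[0,0,0,0,0,0],[0,0,-0.01,0,0,0],[0,0,-0.04,0,0,0],[0,0,-0.08,0,0,0],[0,0,-0.09,0,0,0]]], fingers=0.06)

```text
time_s: 14.48
position: [0.5523, 0.0022, 0.2578]
tcp_rot: [[0.988, -0.156, 0.01], [-0.156, -0.988, -0.002], [0.01, 0.0, -1.0]]
force: [-0.1, -1.0, 0.5]
opening: 0.683
grasp_force: 0.0
```

```bash
python3 -c "
from h import *
s=to(wor([-.14,.12,.26])); print(s['opening']*87,s['grasp_force'])
"
```

```text
t 14.4833 pos [0.5523 0.0022 0.2578] loc [-0.0001  0.0003  0.2578] yaw -8.983099782969497 tilt [ 0.0102 -0.002  -0.9999] F [-0.1048 -1.0172  0.4523] Floc [ 0.0556 -1.0211  0.4523] 
 shift [-0.1399 -0.1197 -0.0037]
59.44122539083954 0.0
```

Emit:
play_rows(motion=[[[-0.02,-0.025,0,0,0,2],[-0.045,-0.05,0,0,0,4],[-0.07,-0.08,0,0,0,6],[-0.086,-0.0955,0.0,0,0,6],[-0.086,-0.0955,0.0,0,0,6],[-0.086,-0.0955,0.03,0,0,6],[-0.086,-0.0955,0.045,0,0,6],[-0.086,-0.0955,0.045,0,0,6]]], fingers=0.0)

```text
time_s: 15.15
position: [0.4775, 0.1101, 0.2049]
tcp_rot: [[0.966, -0.258, -0.005], [-0.258, -0.966, -0.0], [-0.005, 0.002, -1.0]]
force: [-0.3, -0.8, 0.1]
opening: 0.166
grasp_force: 0.0
```

```bash
cat >> h.py <<'E'
def rows(poses):
    """poses: list of (local xyz, world yaw of tool x deg) -> rows from the measured pose"""
    s=bot.read_state(); R=s['tcp_rot']; y0=np.degrees(np.arctan2(R[1,0],R[0,0]))
    R=np.array([[np.cos(np.radians(y0)),np.sin(np.radians(y0)),0],[np.sin(np.radians(y0)),-np.cos(np.radians(y0)),0],[0,0,-1]])
    print([[*map(float,np.round(R.T@(wor(l)-s['position']),4)),0,0,float(round(-(yw-y0),1))] for l,yw in poses])
def ringpose(th,gap,r=.092,z=.160):
    a=np.radians(th); t=np.array([-np.sin(a),np.cos(a)]); P=np.array([0,.052])+r*np.array([np.cos(a),np.sin(a)])-t*(.0225+gap)
    return (np.array([*P,z]), -9+th-180)
E
cat > look.py <<'E'
from h import *
G2=G
def centroid(mask,uv,r):
    vv,uu=np.mgrid[:400,:640]; m=mask&((uu-uv[0])**2+(vv-uv[1])**2<r*r); return (uu[m].mean(),vv[m].mean()),m.sum()
for n in('top','scene'):
    c=snap(n); f=c['frame'].astype(int)
    for nm in('ring_knob','lid','lever_knob','gasket'):
        print(n,nm,[(loc(d['at']),round(d['confidence'],2)) for d in finder.recognise(n,nm)][:3])
c=snap('top','t_%.2f.png'%bot.read_state()['time_s'])
E
python3 look.py; python3 -c "
from h import *
s=to(wor([0,0,0])); print(s['opening'],s['joint_positions'])
rows([ringpose(174,.012)]*3)"
```

```text
top ring_knob [(array([-0.0426,  0.064 ,  0.1354]), 0.64)]
top lid [(array([-0.0035, -0.004 ,  0.1361]), 0.86), (array([ 0.1138, -0.3556,  0.0048]), 0.83), (array([-0.1709, -0.2157,  0.0084]), 0.66)]
top lever_knob [(array([ 0.0339, -0.0755,  0.1443]), 0.64), (array([ 0.    , -0.0033,  0.0951]), 0.64)]
top gasket [(array([-0.001 , -0.0046,  0.096 ]), 0.34)]
scene ring_knob []
scene lid [(array([-0.1797, -0.2084,  0.0097]), 0.88), (array([ 0.1058, -0.3474,  0.0103]), 0.54)]
scene lever_knob []
scene gasket []
t 15.7 pos [0.4793 0.1105 0.2075] loc [-0.0891  0.0958  0.2075] yaw -14.99754328863519 tilt [ 0.0009  0.     -1.    ] F [-0.2433 -0.6535 -0.0203] Floc [-0.138  -0.6835 -0.0203] 
 shift [0.0985 0.0861 0.2075]
0.0072476162188464385 [ -0.0596  22.6893 102.9063   0.0013  54.3538 104.9372]
[[0.0012, -0.0002, 0.0475, 0, 0, 0.0], [0.0012, -0.0002, 0.0475, 0, 0, 0.0], [0.0012, -0.0002, 0.0475, 0, 0, 0.0]]
```

Emit:
play_rows(motion=[[[0.001,0,0.015,0,0,0],[0.001,0,0.03,0,0,0],[0.001,0,0.042,0,0,0],[0.001,0,0.047,0,0,0],[0.001,0,0.047,0,0,0]]])

```text
time_s: 16.12
position: [0.4793, 0.1103, 0.1591]
tcp_rot: [[0.966, -0.259, -0.003], [-0.259, -0.966, -0.0], [-0.002, 0.001, -1.0]]
force: [1.1, 0.0, 0.2]
opening: 0.006
grasp_force: 0.0
```

```bash
python3 -c "
from h import *
s=to(wor([0,0,0]))
rows([ringpose(th,g) for th,g in ((174,.006),(174,.001),(176,0),(178,0),(181,0),(184,0),(187,0),(190,0))])"
```

```text
t 16.1167 pos [0.4793 0.1103 0.1591] loc [-0.0891  0.0956  0.1591] yaw -14.992685944294305 tilt [-0.0025 -0.     -1.    ] F [1.087  0.0255 0.1957] Floc [1.0696 0.1952 0.1957] 
 shift [0.099  0.0857 0.1589]
[[0.0012, 0.0056, -0.0009, 0, 0, 0.0], [0.0012, 0.0106, -0.0009, 0, 0, 0.0], [0.0004, 0.0148, -0.0009, 0, 0, -2.0], [-0.0002, 0.018, -0.0009, 0, 0, -4.0], [-0.0009, 0.0229, -0.0009, 0, 0, -7.0], [-0.0014, 0.0279, -0.0009, 0, 0, -10.0], [-0.0016, 0.0328, -0.0009, 0, 0, -13.0], [-0.0015, 0.0378, -0.0009, 0, 0, -16.0]]
```

Emit:
play_rows(motion=[[[0.001,0.0055,0,0,0,0.0],[0.001,0.0105,0,0,0,0.0],[0.0005,0.0148,0,0,0,-2.0],[0,0.018,0,0,0,-4.0],[-0.001,0.023,0,0,0,-7.0],[-0.0015,0.028,0,0,0,-10.0],[-0.0015,0.033,0,0,0,-13.0],[-0.0015,0.038,0,0,0,-16.0]]])

```text
time_s: 16.78
position: [0.4696, 0.0735, 0.161]
tcp_rot: [[1.0, 0.02, 0.003], [0.02, -1.0, 0.0], [0.003, -0.0, -1.0]]
force: [0.5, 0.8, 0.1]
opening: 0.009
grasp_force: 0.5
```

```bash
python3 -c "
from h import *
s=to(wor([0,0,0]))
rows([ringpose(th,0) for th in (193,196,199,202,205,208,211,214)])"
```

```text
t 16.7833 pos [0.4696 0.0735 0.161 ] loc [-0.0929  0.0577  0.161 ] yaw 1.1239426363137228 tilt [ 0.0029  0.0002 -1.    ] F [0.5348 0.8247 0.0501] Floc [0.3992 0.8982 0.0501] 
 shift [0.0809 0.0732 0.1613]
[[-0.0025, 0.0041, 0.001, 0, 0, -2.9], [-0.0034, 0.009, 0.001, 0, 0, -5.9], [-0.0039, 0.014, 0.001, 0, 0, -8.9], [-0.0042, 0.0189, 0.001, 0, 0, -11.9], [-0.0042, 0.0239, 0.001, 0, 0, -14.9], [-0.004, 0.0288, 0.001, 0, 0, -17.9], [-0.0035, 0.0337, 0.001, 0, 0, -20.9], [-0.0028, 0.0386, 0.001, 0, 0, -23.9]]
```

Emit:
play_rows(motion=[[[-0.0015,0.0045,0.0005,0,0,-3],[-0.0024,0.0095,0.0005,0,0,-6],[-0.003,0.0145,0.0005,0,0,-9],[-0.0032,0.0195,0.0005,0,0,-12],[-0.0032,0.0245,0.0005,0,0,-15],[-0.003,0.029,0.0005,0,0,-18],[-0.0025,0.034,0.0005,0,0,-21],[-0.002,0.039,0.0005,0,0,-24]]])

```text
time_s: 17.45
position: [0.468, 0.0344, 0.1605]
tcp_rot: [[0.905, 0.425, 0.002], [0.425, -0.905, 0.0], [0.002, 0.001, -1.0]]
force: [0.4, 1.6, 0.6]
opening: 0.008
grasp_force: 0.6
```

```bash
python3 -c "
from h import *
s=to(wor([0,0,0]))
rows([ringpose(th,0) for th in (217,220,223,225,227,229,231,233)])"
```

```text
t 17.45 pos [0.468  0.0344 0.1605] loc [-0.0883  0.019   0.1605] yaw 25.12039613910228 tilt [ 0.0023  0.0001 -1.    ] F [0.3768 1.6094 0.6468] Floc [0.1204 1.6486 0.6468] 
 shift [0.0621 0.0651 0.1607]
[[-0.0014, 0.0043, 0.0005, 0, 0, -2.9], [-0.0022, 0.0092, 0.0005, 0, 0, -5.9], [-0.0027, 0.0142, 0.0005, 0, 0, -8.9], [-0.0029, 0.0175, 0.0005, 0, 0, -10.9], [-0.003, 0.0208, 0.0005, 0, 0, -12.9], [-0.003, 0.0241, 0.0005, 0, 0, -14.9], [-0.0029, 0.0274, 0.0005, 0, 0, -16.9], [-0.0027, 0.0307, 0.0005, 0, 0, -18.9]]
```

Emit:
play_rows(motion=[[[-0.0014,0.0045,0.0005,0,0,-3],[-0.0022,0.0095,0.0005,0,0,-6],[-0.0027,0.0143,0.0005,0,0,-9],[-0.003,0.0176,0.0005,0,0,-11],[-0.003,0.021,0.0005,0,0,-13],[-0.003,0.0243,0.0005,0,0,-15],[-0.003,0.0276,0.0005,0,0,-17],[-0.0027,0.031,0.0005,0,0,-19]]])

```text
time_s: 18.12
position: [0.4783, 0.0053, 0.1599]
tcp_rot: [[0.718, 0.696, 0.001], [0.696, -0.718, 0.0], [0.001, 0.001, -1.0]]
force: [-0.3, 2.1, 0.9]
opening: -0.001
grasp_force: 0.5
```

```bash
python3 -c "
from h import *
s=to(wor([0,0,0])); print('along tool y',s['tcp_rot'].T@s['force'])
rows([ringpose(th,0) for th in (234,235,236,237,238,239,240,241)])"
```

```text
t 18.1167 pos [0.4783 0.0053 0.1599] loc [-0.0736 -0.0082  0.1599] yaw 44.073424564529 tilt [ 0.0014  0.0001 -1.    ] F [-0.3139  2.1402  0.8893] Floc [-0.6448  2.0647  0.8893] 
 shift [0.0506 0.0538 0.16  ]
along tool y [ 1.2641 -1.7552 -0.8895]
[[0.0, 0.0017, -0.0001, 0, 0, -0.9], [-0.0003, 0.0033, -0.0001, 0, 0, -1.9], [-0.0007, 0.0049, -0.0001, 0, 0, -2.9], [-0.0009, 0.0065, -0.0001, 0, 0, -3.9], [-0.0012, 0.0082, -0.0001, 0, 0, -4.9], [-0.0015, 0.0098, -0.0001, 0, 0, -5.9], [-0.0017, 0.0115, -0.0001, 0, 0, -6.9], [-0.0018, 0.0131, -0.0001, 0, 0, -7.9]]
```

Emit:
play_rows(motion=[[[0,0.0017,0,0,0,-1],[-0.0003,0.0033,0,0,0,-2],[-0.0007,0.005,0,0,0,-3],[-0.001,0.0066,0,0,0,-4],[-0.0012,0.0082,0,0,0,-5],[-0.0012,0.0082,0,0,0,-5]]])

```text
time_s: 18.62
position: [0.4831, -0.0013, 0.1591]
tcp_rot: [[0.655, 0.755, 0.0], [0.755, -0.655, -0.0], [-0.0, 0.0, -1.0]]
force: [-1.2, 0.5, 0.8]
opening: 0.011
grasp_force: 0.3
```

Emit:
play_rows(motion=[[[0,0.001,0,0,0,-0.6],[0,0.002,0,0,0,-1.2],[0,0.002,0,0,0,-1.2]]])

```text
time_s: 18.87
position: [0.4844, -0.0024, 0.1589]
tcp_rot: [[0.64, 0.769, -0.0], [0.769, -0.64, -0.0], [-0.0, -0.0, -1.0]]
force: [-0.9, 1.2, 0.4]
opening: 0.008
grasp_force: 0.4
```

Emit:
play_rows(motion=[[[0,0.001,0,0,0,-0.6],[0,0.002,0,0,0,-1.2],[0,0.002,0,0,0,-1.2]]])

```text
time_s: 19.12
position: [0.4861, -0.0037, 0.159]
tcp_rot: [[0.623, 0.782, 0.0], [0.782, -0.623, -0.0], [-0.0, 0.0, -1.0]]
force: [-0.3, -0.3, -0.1]
opening: 0.009
grasp_force: 0.4
```

Emit:
play_rows(motion=[[[0,0.001,0,0,0,-0.6],[0,0.001,0,0,0,-0.6],[0,0.001,0,0,0,-0.6]]])

```text
time_s: 19.37
position: [0.4869, -0.0043, 0.159]
tcp_rot: [[0.616, 0.788, 0.0], [0.788, -0.616, -0.0], [0.0, 0.0, -1.0]]
force: [-0.4, 1.1, -1.4]
opening: 0.009
grasp_force: 0.3
```

```bash
python3 -c "
from h import *
s=to(wor([0,0,0])); print('along tool y',s['tcp_rot'].T@s['force'])
rows([ringpose(th,0) for th in (243,245,247,249)])"
```

```text
t 19.3667 pos [ 0.4869 -0.0043  0.159 ] loc [-0.0637 -0.0163  0.159 ] yaw 52.00891283198437 tilt [ 0.0002 -0.     -1.    ] F [-0.3936  1.085  -1.3955] Floc [-0.5585  1.01   -1.3955] 
 shift [0.0451 0.0477 0.1591]
along tool y [ 0.6126 -0.9783  1.3953]
[[-0.0021, 0.0033, -0.001, 0, 0, -2.0], [-0.0027, 0.0065, -0.001, 0, 0, -4.0], [-0.0032, 0.0098, -0.001, 0, 0, -6.0], [-0.0036, 0.0131, -0.001, 0, 0, -8.0]]
```

Emit:
play_rows(motion=[[[-0.0005,0.001,0,0,0,-0.6],[-0.0005,0.002,0,0,0,-1.2],[-0.0005,0.002,0,0,0,-1.2]]])

```text
time_s: 19.62
position: [0.4883, -0.006, 0.1591]
tcp_rot: [[0.598, 0.801, 0.0], [0.801, -0.598, -0.0], [0.0, 0.0, -1.0]]
force: [-0.9, 0.6, -0.1]
opening: 0.006
grasp_force: 0.3
```

Emit:
play_rows(motion=[[[-0.0005,0.001,0,0,0,-0.6],[-0.0005,0.002,0,0,0,-1.2],[-0.0005,0.002,0,0,0,-1.2]]])

```text
time_s: 19.87
position: [0.4892, -0.0074, 0.159]
tcp_rot: [[0.582, 0.813, -0.0], [0.813, -0.582, 0.0], [-0.0, -0.0, -1.0]]
force: [-1.5, 0.9, 0.9]
opening: 0.005
grasp_force: 0.7
```

Emit:
play_rows(motion=[[[-0.0005,0.001,0,0,0,-0.6],[-0.0005,0.002,0,0,0,-1.2],[-0.0005,0.002,0,0,0,-1.2]]])

```text
time_s: 20.12
position: [0.4902, -0.0087, 0.159]
tcp_rot: [[0.564, 0.825, -0.001], [0.825, -0.564, 0.001], [-0.0, -0.001, -1.0]]
force: [-1.5, 3.3, 1.2]
opening: 0.003
grasp_force: 1.6
```

```bash
python3 -c "
from h import *
s=to(wor([0,0,0])); print('along tool y',s['tcp_rot'].T@s['force'])
rows([ringpose(th,0) for th in (243,245,247,249)])"
```

```text
t 20.1167 pos [ 0.4902 -0.0087  0.159 ] loc [-0.0597 -0.0202  0.159 ] yaw 55.63663980709621 tilt [-0.0011  0.0007 -1.    ] F [-1.5372  3.3129  1.1755] Floc [-2.0365  3.0316  1.1755] 
 shift [0.0438 0.0455 0.1589]
along tool y [ 1.867  -3.1403 -1.1714]
[[-0.0005, -0.0021, -0.001, 0, 0, 1.6], [-0.0013, 0.0011, -0.001, 0, 0, -0.4], [-0.002, 0.0043, -0.001, 0, 0, -2.4], [-0.0026, 0.0076, -0.001, 0, 0, -4.4]]
```

Emit:
play_rows(motion=[[[0,0.001,0,0,0,-0.4],[0,0.001,0,0,0,-0.4],[0,0.001,0,0,0,-0.4]]])

```text
time_s: 20.37
position: [0.4913, -0.0096, 0.159]
tcp_rot: [[0.559, 0.829, -0.0], [0.829, -0.559, -0.0], [-0.0, -0.0, -1.0]]
force: [-2.8, 2.5, -0.1]
opening: 0.002
grasp_force: 1.5
```

Emit:
play_rows(motion=[[[0,0.001,0,0,0,-0.2],[0,0.001,0,0,0,-0.2],[0,0.001,0,0,0,-0.2]]])

```text
time_s: 20.62
position: [0.4918, -0.0101, 0.1589]
tcp_rot: [[0.556, 0.831, -0.001], [0.831, -0.556, 0.0], [-0.0, -0.001, -1.0]]
force: [-3.7, 2.4, 0.1]
opening: 0.008
grasp_force: 2.2
```

```bash
python3 -c "
from h import *
s=to(wor([0,0,0])); print('tool F',s['tcp_rot'].T@s['force'])"
```

```text
t 20.6167 pos [ 0.4918 -0.0101  0.1589] loc [-0.0579 -0.0213  0.1589] yaw 56.20768949222683 tilt [-0.0012  0.0002 -1.    ] F [-3.683   2.3651  0.1089] Floc [-4.0076  1.7598  0.1089] 
 shift [0.0437 0.0438 0.1589]
tool F [-0.083  -4.3763 -0.1041]
```

Emit:
play_rows(motion=[[[0,0.001,0,0,0,-0.2],[0,0.001,0,0,0,-0.2],[0,0.001,0,0,0,-0.2]]])

```text
time_s: 20.87
position: [0.4922, -0.0104, 0.1589]
tcp_rot: [[0.553, 0.833, -0.002], [0.833, -0.553, 0.001], [-0.001, -0.002, -1.0]]
force: [-4.1, 2.0, 1.8]
opening: 0.005
grasp_force: 2.8
```

Emit:
play_rows(motion=[[[0,0.001,0,0,0,-0.2],[0,0.001,0,0,0,-0.2],[0,0.001,0,0,0,-0.2]]])

```text
time_s: 21.12
position: [0.4924, -0.0107, 0.1589]
tcp_rot: [[0.55, 0.835, -0.004], [0.835, -0.55, 0.001], [-0.001, -0.004, -1.0]]
force: [-4.8, 4.0, 3.0]
opening: 0.006
grasp_force: 3.5
```

```bash
python3 -c "
from h import *
s=to(wor([0,0,0])); print('tool F',s['tcp_rot'].T@s['force'])"
```

```text
t 21.1167 pos [ 0.4924 -0.0107  0.1589] loc [-0.0572 -0.0218  0.1589] yaw 56.61272850136736 tilt [-0.0035  0.0012 -1.    ] F [-4.7586  3.9948  3.0491] Floc [-5.3249  3.2012  3.0491] 
 shift [0.0436 0.0437 0.1587]
tool F [ 0.7141 -6.1825 -3.0275]
```

Emit:
play_rows(motion=[[[0,0.001,0,0,0,0],[0,0.001,0,0,0,0],[0,0.001,0,0,0,0],[0,0.001,0,0,0,0]]])

```text
time_s: 21.45
position: [0.4926, -0.0109, 0.1589]
tcp_rot: [[0.55, 0.835, -0.005], [0.835, -0.55, 0.002], [-0.001, -0.005, -1.0]]
force: [-5.9, 4.6, 3.6]
opening: 0.008
grasp_force: 4.1
```

Emit:
play_rows(motion=[[[0,-0.002,0,0,0,0],[0,-0.004,0,0,0,0],[0,-0.01,0,0,0,0],[0,-0.02,0,0,0,0],[0,-0.03,-0.02,0,0,0],[0,-0.03,-0.05,0,0,0],[0,-0.03,-0.09,0,0,0],[0,-0.03,-0.1,0,0,0]]])

```text
time_s: 22.12
position: [0.4726, 0.0043, 0.264]
tcp_rot: [[0.55, 0.835, 0.011], [0.835, -0.55, -0.003], [0.004, 0.01, -1.0]]
force: [1.6, -0.7, -0.3]
opening: 0.006
grasp_force: 0.0
```

```bash
python3 look.py; python3 -c "
from h import *
s=to(wor([0,0,.26])); print(s['joint_positions'])
a=cv2.imread(sorted(__import__('glob').glob('pics/t_*.png'))[-1])
cv2.imwrite('pics/v6.png',cv2.resize(a[125:245,230:390],(800,600),interpolation=cv2.INTER_CUBIC))"
```

```text
top ring_knob [(array([-0.0133, -0.0399,  0.1348]), 0.55)]
top lid [(array([ 0.1154, -0.3523,  0.0044]), 0.98), (array([ 0.0569, -0.1624,  0.0121]), 0.93), (array([-0.1704, -0.2138,  0.0109]), 0.9)]
top lever_knob [(array([ 0.0437, -0.0803,  0.1466]), 0.78)]
top gasket [(array([0.0637, 0.2594, 0.1074]), 0.28)]
scene ring_knob []
scene lid [(array([ 0.1049, -0.3486,  0.0143]), 0.78), (array([-0.176 , -0.2085,  0.01  ]), 0.71)]
scene lever_knob []
scene gasket []
t 22.6667 pos [0.4694 0.0047 0.2581] loc [-0.0823 -0.0102  0.2581] yaw 56.59809737110213 tilt [-0.0019  0.0005 -1.    ] F [-0.0242 -0.3995  0.572 ] Floc [ 0.0386 -0.3984  0.572 ] 
 shift [ 0.0433  0.0708 -0.002 ]
[-13.1016  16.8207 102.3303   0.0016  60.9626  20.2996]
```

View pics/v6.png

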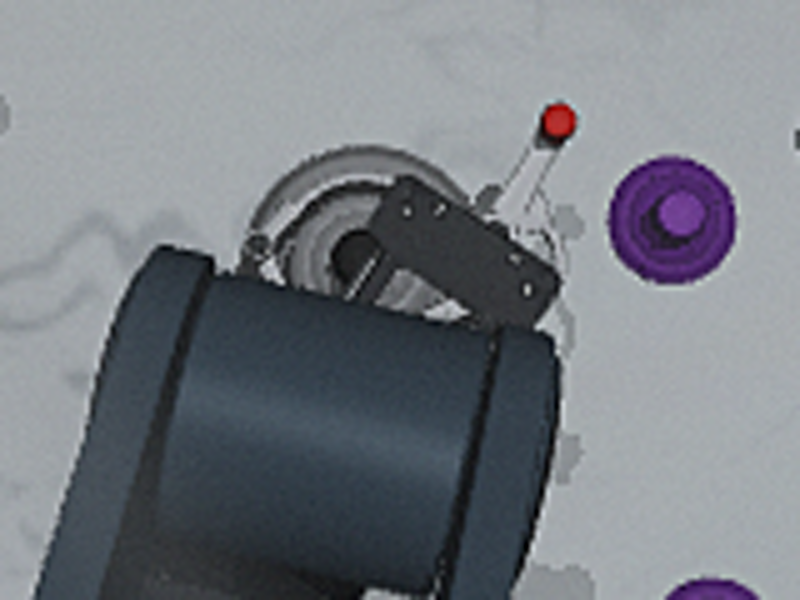

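Lid in place with its black knob at (352,256). The ring is swung in, partly hidden by the gripper, and the lever's red knob is at (558,121), not yet moved. Next is the lever.

```bash
cat >> h.py <<'E'
def levpose(a,gap,z=.170):
    al=.087-a; m=np.array([np.sin(al),-np.cos(al)]); P=np.array([.020,-.062])+.06*np.array([np.cos(al),np.sin(al)])-m*(.0235+gap)
    return (np.array([*P,z]), -9+np.degrees(al)+180)
def levread():
    s=bot.read_state(); R=s['tcp_rot']; p=loc(s['position'])[:2]; y=-R[:2,1]; m=A.T[:2,:2]@y/np.linalg.norm(y)
    K=p+m*.0235; d=K-[.02,-.062]; print('t',s['time_s'],'lever angle',.087-np.arctan2(d[1],d[0]),'r',np.linalg.norm(d),'z',s['position'][2],'toolF',R.T@s['force'])
E
python3 -c "
from h import *
P,y=levpose(.43,.015,.258); p0=loc(bot.read_state()['position']); y0=56.6
rows([(p0+(P-p0)*min(1,(i+1)/8),y0+(y-y0)*(i+1)/14) for i in range(14)])"
```

```text
[[0.0048, 0.0214, 0.0, 0, 0, -6.8], [0.0096, 0.0428, 0.0, 0, 0, -13.5], [0.0144, 0.0642, 0.0, 0, 0, -20.3], [0.0192, 0.0856, 0.0001, 0, 0, -27.1], [0.024, 0.107, 0.0001, 0, 0, -33.8], [0.0288, 0.1284, 0.0001, 0, 0, -40.6], [0.0336, 0.1498, 0.0001, 0, 0, -47.4], [0.0384, 0.1712, 0.0001, 0, 0, -54.1], [0.0384, 0.1712, 0.0001, 0, 0, -60.9], [0.0384, 0.1712, 0.0001, 0, 0, -67.7], [0.0384, 0.1712, 0.0001, 0, 0, -74.4], [0.0384, 0.1712, 0.0001, 0, 0, -81.2], [0.0384, 0.1712, 0.0001, 0, 0, -88.0], [0.0384, 0.1712, 0.0001, 0, 0, -94.7]]
```

Emit:
play_rows(motion=[[[0.005,0.0214,0.0,0,0,-6.8],[0.0096,0.0428,0.0,0,0,-13.5],[0.0144,0.0642,0.0,0,0,-20.3],[0.0192,0.0856,0,0,0,-27.1],[0.024,0.107,0,0,0,-33.8],[0.0288,0.1284,0,0,0,-40.6],[0.0336,0.15,0,0,0,-47.4],[0.0384,0.1712,0,0,0,-54.1]]])

```text
time_s: 23.33
position: [0.6346, -0.0579, 0.2582]
tcp_rot: [[-0.359, 0.933, -0.001], [0.933, 0.359, 0.0], [0.001, -0.001, -1.0]]
force: [0.2, -0.9, -0.0]
opening: 0.003
grasp_force: 0.0
```

Emit:
play_rows(motion=[[[0,0,0,0,0,-6.8],[0,0,0,0,0,-13.5],[0,0,0,0,0,-20.3],[0,0,0,0,0,-27.1],[0,0,0,0,0,-33.8],[0,0,0,0,0,-40.6],[0,0,0,0,0,-40.6]]])

```text
time_s: 23.92
position: [0.6336, -0.0575, 0.2582]
tcp_rot: [[-0.878, 0.478, -0.001], [0.478, 0.878, 0.0], [0.001, -0.0, -1.0]]
force: [0.3, -0.3, 0.6]
opening: 0.004
grasp_force: 0.0
```

```bash
python3 -c "
from h import *
to(wor([0,0,.2])); rows([levpose(.43,.015)])
c=snap('top'); f=c['frame'].astype(int); red=(f[...,0]-f[...,1]>60); vv,uu=np.mgrid[:400,:640]; m=red&(abs(uu-341)<12)&(abs(vv-149)<12)
print(m.sum()); 
if m.any():
  k=loc(ray(c,(uu[m].mean(),vv[m].mean()),.168)); d=k[:2]-[.02,-.062]; print(k,.087-np.arctan2(d[1],d[0]),np.linalg.norm(d))"
```

```text
t 23.9167 pos [ 0.6336 -0.0575  0.2582] loc [ 0.0896 -0.046   0.2582] yaw 151.41329726950093 tilt [-0.0013  0.0003 -1.    ] F [ 0.272  -0.3318  0.5963] Floc [ 0.3205 -0.2851  0.5963] 
 shift [0.0998 0.0133 0.0583]
[[0.0002, -0.0, 0.0882, 0, 0, 0.1]]
1
[ 0.0809 -0.0886  0.168 ] 0.49893223674952636 0.06642147473193853
```

Emit:
play_rows(motion=[[[0,0,0.02,0,0,0],[0,0,0.045,0,0,0],[0,0,0.065,0,0,0],[0,0,0.08,0,0,0],[0,0,0.087,0,0,0],[0,0,0.088,0,0,0],[0,0,0.088,0,0,0]]])

```text
time_s: 24.55
position: [0.634, -0.0575, 0.1709]
tcp_rot: [[-0.877, 0.481, -0.0], [0.481, 0.877, 0.0], [0.0, -0.0, -1.0]]
force: [0.2, 0.1, -0.6]
opening: 0.006
grasp_force: 0.0
```

```bash
python3 -c "
from h import *
levread(); rows([levpose(a,g) for a,g in ((.43,.01),(.43,.005),(.43,0),(.5,0),(.58,0),(.66,0),(.74,0),(.82,0))])
print(bot.read_state()['force'])"
```

```text
t 24.55 lever angle 0.18429059551776483 r 0.06230482882605743 z 0.17088987606945732 toolF [-0.0728  0.1933  0.5786]
[[0.0005, -0.0052, 0.0009, 0, 0, -0.1], [0.0005, -0.0102, 0.0009, 0, 0, -0.1], [0.0005, -0.0152, 0.0009, 0, 0, -0.1], [-0.0011, -0.0194, 0.0009, 0, 0, 3.9], [-0.0024, -0.0244, 0.0009, 0, 0, 8.5], [-0.0034, -0.0294, 0.0009, 0, 0, 13.1], [-0.0039, -0.0346, 0.0009, 0, 0, 17.6], [-0.004, -0.0397, 0.0009, 0, 0, 22.2]]
[ 0.1567  0.1345 -0.5787]
```

Emit:
play_rows(motion=[[[0.0005,-0.005,0,0,0,0],[0.0005,-0.01,0,0,0,0],[0.0005,-0.015,0,0,0,0],[-0.001,-0.0194,0,0,0,4],[-0.0024,-0.0244,0,0,0,8.5],[-0.0034,-0.0294,0,0,0,13],[-0.0039,-0.0346,0,0,0,17.6],[-0.004,-0.0397,0,0,0,22.2]]])

```text
time_s: 25.22
position: [0.6184, -0.0947, 0.1719]
tcp_rot: [[-0.627, 0.779, 0.002], [0.779, 0.627, 0.0], [-0.001, 0.001, -1.0]]
force: [-0.3, 1.2, 0.7]
opening: 0.001
grasp_force: 0.5
```

```bash
python3 -c "
from h import *
levread(); rows([levpose(a,0) for a in (.88,.94,1,1.06,1.11,1.16,1.2,1.24)])"
```

```text
t 25.2167 lever angle 0.824083927573901 r 0.06020352603224716 z 0.17191340946563852 toolF [ 1.1717  0.4959 -0.6884]
[[-0.001, -0.0034, 0.0019, 0, 0, 3.3], [-0.0021, -0.0071, 0.0019, 0, 0, 6.7], [-0.003, -0.0109, 0.0019, 0, 0, 10.1], [-0.0036, -0.0147, 0.0019, 0, 0, 13.6], [-0.004, -0.0179, 0.0019, 0, 0, 16.4], [-0.0042, -0.0211, 0.0019, 0, 0, 19.3], [-0.0042, -0.0237, 0.0019, 0, 0, 21.6], [-0.0042, -0.0262, 0.0019, 0, 0, 23.9]]
```

Emit:
play_rows(motion=[[[-0.001,-0.0034,0.0015,0,0,3.3],[-0.0021,-0.0071,0.0015,0,0,6.7],[-0.003,-0.0109,0.0015,0,0,10.1],[-0.0036,-0.0147,0.0015,0,0,13.6],[-0.004,-0.0179,0.0015,0,0,16.4],[-0.0042,-0.0211,0.0015,0,0,19.3],[-0.0042,-0.0237,0.0015,0,0,21.6],[-0.0042,-0.0262,0.0015,0,0,23.9]]])

```text
time_s: 25.88
position: [0.6008, -0.1146, 0.1705]
tcp_rot: [[-0.259, 0.966, 0.002], [0.966, 0.259, -0.0], [-0.001, 0.002, -1.0]]
force: [-0.2, 0.3, 0.3]
opening: 0.002
grasp_force: 0.4
```

```bash
python3 -c "
from h import *
levread(); rows([levpose(a,0) for a in (1.27,1.3,1.33,1.36,1.39,1.42,1.45,1.48)])"
```

```text
t 25.8833 lever angle 1.2363460673411986 r 0.06027627197361109 z 0.17049069303778927 toolF [ 0.344  -0.1458 -0.2593]
[[-0.0004, -0.002, 0.0005, 0, 0, 1.8], [-0.0011, -0.0039, 0.0005, 0, 0, 3.5], [-0.0016, -0.0057, 0.0005, 0, 0, 5.3], [-0.0021, -0.0076, 0.0005, 0, 0, 7.0], [-0.0026, -0.0095, 0.0005, 0, 0, 8.7], [-0.003, -0.0113, 0.0005, 0, 0, 10.4], [-0.0033, -0.0132, 0.0005, 0, 0, 12.1], [-0.0036, -0.0152, 0.0005, 0, 0, 13.8]]
```

Emit:
play_rows(motion=[[[-0.0005,-0.002,0.0005,0,0,1.8],[-0.0011,-0.0039,0.0005,0,0,3.5],[-0.0016,-0.0057,0.0005,0,0,5.3],[-0.0021,-0.0076,0.0005,0,0,7.0]]])

```text
time_s: 26.22
position: [0.5943, -0.1187, 0.1701]
tcp_rot: [[-0.14, 0.99, 0.003], [0.99, 0.14, -0.001], [-0.001, 0.003, -1.0]]
force: [0.8, 0.9, 0.7]
opening: 0.004
grasp_force: 0.4
```

Emit:
play_rows(motion=[[[-0.0005,-0.002,0,0,0,1.8],[-0.001,-0.0039,0,0,0,3.5],[-0.0015,-0.0057,0,0,0,5.3]]])

```text
time_s: 26.47
position: [0.589, -0.1212, 0.1701]
tcp_rot: [[-0.048, 0.999, 0.003], [0.999, 0.048, -0.001], [-0.001, 0.003, -1.0]]
force: [0.4, 0.4, -0.2]
opening: 0.008
grasp_force: 0.5
```

```bash
python3 -c "
from h import *
levread(); s=bot.read_state();print(s['grasp_force']);rows([levpose(a,0) for a in (1.48,1.5,1.53,1.56,1.59)])"
```

```text
t 26.4667 lever angle 1.4483519617244855 r 0.05995109127397707 z 0.17014516371836316 toolF [0.4031 0.4087 0.1832]
0.4806629824452102
[[-0.0007, -0.0019, 0.0001, 0, 0, 1.6], [-0.0011, -0.0031, 0.0001, 0, 0, 2.7], [-0.0017, -0.005, 0.0001, 0, 0, 4.4], [-0.0022, -0.0068, 0.0001, 0, 0, 6.2], [-0.0027, -0.0087, 0.0001, 0, 0, 7.9]]
```

Emit:
play_rows(motion=[[[-0.0005,-0.002,0,0,0,1.7],[-0.001,-0.0038,0,0,0,3.4],[-0.0015,-0.0057,0,0,0,5.1]]])

```text
time_s: 26.72
position: [0.5835, -0.1232, 0.1702]
tcp_rot: [[0.041, 0.999, 0.003], [0.999, -0.041, -0.001], [-0.001, 0.003, -1.0]]
force: [1.7, -0.9, -0.0]
opening: 0.005
grasp_force: 0.5
```

Emit:
play_rows(motion=[[[-0.0005,-0.002,0,0,0,1.7],[-0.001,-0.0038,0,0,0,3.4],[-0.0015,-0.0057,0,0,0,5.1]]])

```text
time_s: 26.97
position: [0.5778, -0.1246, 0.1702]
tcp_rot: [[0.129, 0.992, 0.003], [0.992, -0.129, -0.002], [-0.001, 0.003, -1.0]]
force: [0.6, -0.1, -0.2]
opening: 0.006
grasp_force: 0.6
```

```bash
python3 -c "
from h import *
levread(); s=bot.read_state();print(s['grasp_force']);rows([levpose(a,0) for a in (1.66,1.69,1.72,1.75)])"
```

```text
t 26.9667 lever angle 1.6333805640063253 r 0.059663650889534715 z 0.17016431988545538 toolF [-0.032   0.5972  0.2262]
0.5602877726778388
[[-0.001, -0.0016, 0.0002, 0, 0, 1.7], [-0.0016, -0.0034, 0.0002, 0, 0, 3.4], [-0.0022, -0.0053, 0.0002, 0, 0, 5.1], [-0.0027, -0.0071, 0.0002, 0, 0, 6.9]]
```

Emit:
play_rows(motion=[[[-0.0006,-0.0018,0,0,0,1.7],[-0.0012,-0.0036,0,0,0,3.4],[-0.0017,-0.0054,0,0,0,5.1]]])

```text
time_s: 27.22
position: [0.5722, -0.1256, 0.1702]
tcp_rot: [[0.217, 0.976, 0.003], [0.976, -0.217, -0.002], [-0.001, 0.003, -1.0]]
force: [1.0, -0.7, -0.3]
opening: 0.002
grasp_force: 0.5
```

Emit:
play_rows(motion=[[[-0.0006,-0.0018,0,0,0,1.7],[-0.0012,-0.0036,0,0,0,3.4],[-0.0012,-0.0036,0,0,0,3.4]]])

```text
time_s: 27.47
position: [0.5694, -0.1261, 0.1702]
tcp_rot: [[0.274, 0.962, 0.006], [0.962, -0.274, -0.002], [-0.0, 0.006, -1.0]]
force: [3.2, -0.0, -1.3]
opening: 0.005
grasp_force: 1.9
```

```bash
python3 -c "
from h import *
levread(); s=bot.read_state();print(s['grasp_force']);rows([levpose(a,0) for a in (1.78,1.81,1.84,1.87)])"
```

```text
t 27.4667 lever angle 1.766273752029048 r 0.05923598508415903 z 0.17023096597061607 toolF [0.8625 3.0842 1.3414]
1.9330336572602391
[[-0.0008, -0.0008, 0.0002, 0, 0, 0.1], [-0.0015, -0.0026, 0.0002, 0, 0, 1.8], [-0.0021, -0.0045, 0.0002, 0, 0, 3.5], [-0.0027, -0.0063, 0.0002, 0, 0, 5.3]]
```

Emit:
play_rows(motion=[[[-0.0003,-0.001,0,0,0,0.6],[-0.0005,-0.002,0,0,0,1.2],[-0.0005,-0.002,0,0,0,1.2],[-0.0005,-0.002,0,0,0,1.2]]])

```text
time_s: 27.8
position: [0.5682, -0.1262, 0.1702]
tcp_rot: [[0.292, 0.956, 0.007], [0.956, -0.292, -0.003], [-0.001, 0.007, -1.0]]
force: [6.3, -2.0, -0.6]
opening: 0.006
grasp_force: 2.9
```

```bash
python3 -c "
from h import *
levread(); print(bot.read_state()['grasp_force'])"
```

```text
t 27.8 lever angle 1.7850168492235283 r 0.05922598222365183 z 0.17024012982470432 toolF [-0.0892  6.6392  0.6259]
2.8695946047082543
```

Emit:
play_rows(motion=[[[-0.0003,-0.001,0,0,0,0.6],[-0.0003,-0.001,0,0,0,0.6],[-0.0003,-0.001,0,0,0,0.6],[-0.0003,-0.001,0,0,0,0.6]]])

```text
time_s: 28.13
position: [0.5675, -0.1262, 0.1703]
tcp_rot: [[0.302, 0.953, 0.007], [0.953, -0.302, -0.003], [-0.001, 0.008, -1.0]]
force: [5.7, -1.6, -2.9]
opening: 0.008
grasp_force: 3.2
```

```bash
python3 -c "
from h import *
levread(); print(bot.read_state()['grasp_force'])"
```

```text
t 28.1333 lever angle 1.7956062334594174 r 0.05923262593964136 z 0.170250656275136 toolF [0.1586 5.8669 2.9947]
3.1775977509096265
```

Emit:
play_rows(motion=[[[-0.0003,-0.001,0,0,0,0.6],[-0.0005,-0.002,0,0,0,1.2],[-0.0005,-0.002,0,0,0,1.2],[-0.0005,-0.002,0,0,0,1.2]]])

```text
time_s: 28.47
position: [0.5658, -0.1262, 0.1703]
tcp_rot: [[0.322, 0.947, 0.008], [0.947, -0.322, -0.003], [-0.0, 0.009, -1.0]]
force: [6.4, -2.3, -2.4]
opening: 0.007
grasp_force: 3.5
```

Emit:
play_rows(motion=[[[-0.0003,-0.001,0,0,0,0.6],[-0.0003,-0.001,0,0,0,0.6],[-0.0003,-0.001,0,0,0,0.6]]])

```text
time_s: 28.72
position: [0.565, -0.1263, 0.1703]
tcp_rot: [[0.332, 0.943, 0.009], [0.943, -0.332, -0.003], [-0.0, 0.009, -1.0]]
force: [6.9, -0.9, -2.0]
opening: 0.005
grasp_force: 3.7
```

```bash
python3 -c "
from h import *
levread(); print(bot.read_state()['grasp_force'])"
```

```text
t 28.7167 lever angle 1.8362978148298592 r 0.059302515202421996 z 0.1702984900029678 toolF [1.4451 6.8085 2.0657]
3.670281283557415
```

Emit:
play_rows(motion=[[[-0.0003,-0.001,0,0,0,0.8],[-0.0006,-0.002,0,0,0,1.6],[-0.0009,-0.003,0,0,0,2.4],[-0.0009,-0.003,0,0,0,2.4]]])

```text
time_s: 29.05
position: [0.5627, -0.1264, 0.1704]
tcp_rot: [[0.372, 0.928, 0.011], [0.928, -0.372, -0.004], [0.0, 0.012, -1.0]]
force: [8.4, -2.2, -3.8]
opening: 0.004
grasp_force: 4.5
```

Emit:
play_rows(motion=[[[-0.0003,-0.001,0,0,0,0.8],[-0.0003,-0.001,0,0,0,0.8],[-0.0003,-0.001,0,0,0,0.8]]])

```text
time_s: 29.3
position: [0.562, -0.1264, 0.1704]
tcp_rot: [[0.385, 0.923, 0.012], [0.923, -0.385, -0.004], [0.001, 0.012, -1.0]]
force: [9.8, -2.3, -5.3]
opening: 0.005
grasp_force: 4.7
```

```bash
python3 -c "
from h import *
levread(); print(bot.read_state()['grasp_force'])"
```

```text
t 29.3 lever angle 1.882169758095181 r 0.05914973880905044 z 0.1703696574943441 toolF [1.6857 9.8425 5.4272]
4.71755628939718
```

Emit:
play_rows(motion=[[[0,-0.0005,0,0,0,0.2],[0,-0.0005,0,0,0,0.2]]])

```text
time_s: 29.47
position: [0.5618, -0.1264, 0.1704]
tcp_rot: [[0.388, 0.922, 0.012], [0.922, -0.388, -0.005], [0.0, 0.013, -1.0]]
force: [8.6, -2.0, -3.9]
opening: 0.008
grasp_force: 5.0
```

Emit:
play_rows(motion=[[[0,0,0,0,0,0]]])

```text
time_s: 29.55
position: [0.5618, -0.1264, 0.1704]
tcp_rot: [[0.388, 0.922, 0.012], [0.922, -0.388, -0.005], [0.0, 0.013, -1.0]]
force: [10.2, -2.0, -4.6]
opening: 0.002
grasp_force: 5.0
```

Emit:
play_rows(motion=[[[0,0,0,0,0,0]]])

```text
time_s: 29.63
position: [0.5618, -0.1264, 0.1704]
tcp_rot: [[0.388, 0.922, 0.012], [0.922, -0.388, -0.005], [0.0, 0.013, -1.0]]
force: [9.8, -2.0, -4.3]
opening: 0.007
grasp_force: 5.0
```

```bash
python3 -c "
from h import *
for i in range(6):
    levread(); print(bot.read_state()['grasp_force']); imaging.capture('top')"
```

```text
t 29.6333 lever angle 1.885588094166865 r 0.05915626253800356 z 0.17036878493005284 toolF [2.0173 9.771  4.3799]
4.963052021339536
t 29.6833 lever angle 1.885338217401518 r 0.05913059791873268 z 0.17039441283353204 toolF [2.538  9.8695 4.7924]
4.96147851459682
t 29.7333 lever angle 1.8857386728517234 r 0.05910718116749062 z 0.17035650156771734 toolF [1.914  9.8009 4.1318]
4.960750923492014
t 29.7833 lever angle 1.8853925605202604 r 0.05912729800450512 z 0.17037746364709966 toolF [1.2686 9.452  4.7371]
4.960441449657083
t 29.8333 lever angle 1.8856492894645291 r 0.05911670679271054 z 0.17036383174178749 toolF [ 0.9869 10.0699  4.7692]
4.9606060003861785
t 29.8833 lever angle 1.8852018155714159 r 0.059132616602544166 z 0.17037707095499594 toolF [ 1.7123 10.1307  4.6461]
4.9602419603616
```

The push averages about 9.8 N, so it's firm. I back off, raise clear and check.

Emit:
play_rows(motion=[[[0,0.002,0,0,0,0],[0,0.005,0,0,0,0],[0,0.01,0,0,0,0],[0,0.016,0,0,0,0],[0,0.02,-0.005,0,0,0],[0,0.02,-0.03,0,0,0],[0,0.02,-0.07,0,0,0],[0,0.02,-0.1,0,0,0]]])

```text
time_s: 30.6
position: [0.5751, -0.1319, 0.2708]
tcp_rot: [[0.387, 0.922, -0.001], [0.922, -0.387, 0.0], [-0.0, -0.001, -1.0]]
force: [0.3, -1.0, 0.9]
opening: 0.007
grasp_force: 0.0
```

Emit:
play_rows(motion=[[[0,0.03,-0.03,0,0,0],[0,0.06,-0.03,0,0,0],[0,0.1,-0.03,0,0,0],[0,0.14,-0.03,0,0,0],[0,0.18,-0.03,0,0,0],[0,0.2,-0.03,0,0,0],[0,0.2,-0.03,0,0,0]]])

```text
time_s: 31.18
position: [0.7623, -0.2115, 0.297]
tcp_rot: [[0.388, 0.922, 0.0], [0.922, -0.388, -0.001], [-0.0, 0.001, -1.0]]
force: [-1.1, -0.2, -0.7]
opening: 0.006
grasp_force: 0.0
```

```bash
python3 look.py; python3 -c "
from h import *
to([0,0,0])
a=cv2.imread(sorted(__import__('glob').glob('pics/t_*.png'))[-1])
cv2.imwrite('pics/v7.png',cv2.resize(a[125:245,230:390],(800,600),interpolation=cv2.INTER_CUBIC))"
```

```text
top ring_knob [(array([-0.0268, -0.0136,  0.139 ]), 0.74), (array([-0.0004, -0.0036,  0.1353]), 0.34)]
top lid [(array([-0.0046, -0.0032,  0.1343]), 0.83), (array([ 0.0009, -0.013 ,  0.1272]), 0.6), (array([-0.0957,  0.3162,  0.029 ]), 0.36)]
top lever_knob [(array([ 0.002 , -0.0126,  0.1278]), 0.66), (array([ 0.0145, -0.0627,  0.1467]), 0.64)]
top gasket [(array([0.065 , 0.2612, 0.1051]), 0.59), (array([-0.0009, -0.0039,  0.1341]), 0.58)]
scene ring_knob []
scene lid [(array([-0.1793, -0.2089,  0.0097]), 0.79), (array([ 0.1058, -0.3492,  0.0106]), 0.74), (array([-0.0148,  0.0587,  0.0831]), 0.58)]
scene lever_knob []
scene gasket []
t 31.7333 pos [ 0.7593 -0.2091  0.2997] loc [ 0.2375 -0.176   0.2997] yaw 67.21248608251392 tilt [ 0.0004 -0.0002 -1.    ] F [-0.2616 -0.4061  0.2971] Floc [-0.1948 -0.4421  0.2971] 
 shift [-0.1013 -0.7812  0.2994]
```

View pics/v7.png

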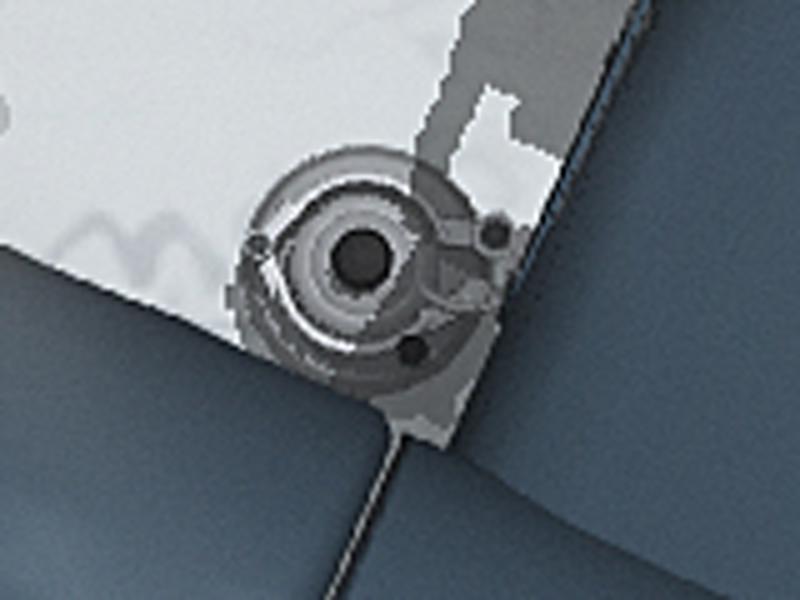

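The ring is closed round the lid: lid knob at (360,258), ring knob at (412,350). The hook sits by the pin near (450,285). The arm hides the lever knob, but the push rose from 1.74 rad to about 10 N at 1.885 rad, as described, so I'm handing in.

```bash
python3 -c "
from h import *
print(bot.hand_in())"
```

```text
the job is handed in; nothing more can be done
None
```

The keg is closed and handed in: the lid stopped under the fixed lip, the ring bears on it at about 0.02 rad, and the lever is at about 1.89 rad with a push of about 9.8 N; the hand-in returned no verdict, and the arm hid the lever knob in my last picture.

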